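Load the humidity discs into the conditioning rack

TASK

Two terracotta humidity discs, one with a red handle and one with a blue handle, lie on the cigar maker's table. Slide the red one into the rack slot with the red rails, then the blue one into the slot with the blue rails, each flat on its own rails, pushed fully home against the back stop and with its handle pointing straight out of the rack. Leave the yellow disc in its slot and do not shift or tip the bottle, the jar or the wooden mould.

Things in the scene. Friction and masses are not known exactly. Their poses are not given: they have to be found in the camera images.
- rack: Fixed disc rack on a wooden plinth of varying height. Origin: below the centre of a fully home disc, 30 mm under the lowest rail tops. -x points out of its open mouth, roughly to the robot (within 0.3 rad); discs slide in along +x; z up. Wooden base 116 mm wide (y), x -46 to 54, top at z 22 mm. Clear cheeks: inside faces y = +-46, outside +-52, x -30 to 30, z 22 to 124 mm.
- slot_red (a point): Where the centre of the red disc's underside belongs: rack z 66 mm, level with the top of the red rails. Axes as the rack's. Each cheek has six level rails 6 mm thick, x -30 to 30 mm, reaching in to |y| = 28 mm, tops at rack z 30, 48, 66, 84, 102, 120 mm, from the bottom yellow, white, red, white, blue, white. Slots: 18 mm pitch, 12 mm clear height, 92 mm clear width, open in the middle.
- slot_blue (a point): Where the centre of the blue disc's underside belongs: rack z 102 mm, level with the top of the blue rails (fifth from the bottom). Axes as the rack's. Back stop: an aluminium post 14 mm wide at y = 0, its face at rack x 42.5 mm, z 22 to 124 mm; it meets the disc's far edge when the disc is home (0.5 mm slack).
- red_center (a point): Centre of the loose red-handled disc (3 mm above its underside); it lies flat on the table. Terracotta, 84 mm diameter, 6 mm thick, coloured dot on top. A flat handle 14 mm wide, 5 mm thick, runs out along its -x axis and ends in an upright grip block. z up. 60 to 110 g, centre of mass about 10 mm from the centre towards the handle.
- red_grip (a point): Middle of the red disc's upright grip block, 78 mm from the disc centre along the disc's -x, 22 mm above the disc's underside. Axes as the disc's. Block 12 mm wide along y (pinch it so), 16 mm along x, top 31 mm above the disc's underside. In the rack, coloured slots are 36 mm apart, so an upper handle passes 5 mm above the block below and then bars it from above: load the lower one first.
- blue_center (a point): Centre of the loose blue-handled disc; same shape, size and axes as the red one.
- blue_grip (a point): Middle of the blue disc's upright grip block; same shape and offsets as the red one.
- yellow_center (a point): Centre of the yellow-handled disc, same shape, already home on the yellow (lowest) rails. Leave it there.
- bottle_mid (a point): Middle of an upright amber bottle, 58 mm in diameter and 185 mm tall; bottle and jar stand on either side of the rack. Leave it alone.
- jar_mid (a point): Middle of an upright glass jar, 60 mm in diameter and 90 mm tall, on the other side of the rack. Leave it alone.
- mould_mid (a point): Centre of a wooden cigar mould on the table in front of the rack's mouth: 90 mm (x) by 160 mm (y) by 47 mm high, 0.7 kg. Discs pass over it. Leave it alone.
Things that resemble listed ones, but are neither listed nor needed, are in the scene too. What is shaped like the part that bears red_center but turquoise is not meant.

How it is judged:
By the outcome, as a careful person would: the job done as asked, in the order asked, and still so for the second after the job is handed in, with the robot touching nothing.
It also fails if it takes over 72 s, if anything falls off the work surface, if the arm or the gripper's body presses on something with over 40 N, if the wrist force passes 120 N, or if a joint passes its speed limit or range.

ROBOT

A 6-joint arm with a two-finger parallel gripper is mounted at the origin on the work surface. World frame = base frame: x ahead of the robot, y to its left, z up, the work surface at z = 0. Lengths are in m, angles in rad, forces in N, time in s.
With the tool pointing down it reaches from about 0.35 to 0.975 m from the base axis. Payload 4.9 kg.
Tool frame: the origin (TCP) lies on the front face of the gripper's body, between the roots of the fingers; the fingertips stand ctrl.finger_overhang ahead of it and the grasp point (between the pads) lies 54 mm ahead of it (ctrl.finger_overhang is the distance from the TCP to the fingertips, in m); z points along the fingers, y is the line along which they close (so a half turn about z gives the same grasp; the last joint's range is limited). The gripper opens to 85 mm and grips with 20 to 120 N. Pads are 22 mm wide; open, the fingers measure 114 mm over their backs; the gripper's body (76 mm by 85 mm) begins 54 mm behind the grasp point. The pads swing forward as they close: fully open they stand 13 mm farther back than shut.
Start: joints at [1.193, 0.053, 1.613, -0, 1.476, -0.119], TCP at [0.16, 0.604, 0.304] pointing down, gripper open.
Joint ranges: [-3.01, 3.01], [-1.01, 2.22], [0.06, 2.58], [-1.02, 4.17], [0.09, 2.62], [-3.14, 3.14]. Speed limits (rad/s): [2.57, 2.57, 3.14, 3.14, 3.14, 3.14].

INTERFACE

Orientations are given as a rotation vector (axis times angle).
In Python, from station import ctrl, vision gives the robot as it stands. The module is installed in compiled form; this text tells all that it offers.
- The arm moves only by the tool drive_tool, never from a script. Its argument "rows" is a list of rows, each a list of 2 entries, a list of its own where there are three numbers: the shift along the tool's x, y, z in m, then the turn about the tool's z in rad. A call has 1 to 10 rows; each row shifts and turns the commanded pose from where the row before left it, along the tool's axes as they then stand; what a row does not reach is not made up. A row lasts 1/10 s, in which the tool goes at most 50 mm and 8.59 degrees, less where a joint would pass 70% of its speed; a pose out of reach is approached as far as the arm can. A call with a gripper value outside its range is refused whole. "jaw" is the closure, from 0 (fully open) to 1 (shut), set as the call begins (left out, the last holds). The fingers move at their own pace and stop on an object; "grip_force" is the grip in N (left out, the last holds). Time passes only in rows, so rows that do not move let the fingers close. It gives the time, the measured TCP pose, the force, the opening and the grip force at its end, in the units of the state.
- ctrl.get_obs(): the state, without advancing time (a new reading comes with each control period).
- vision.get_image(name): name is "scene" or "top"; returns a dict with "image" (384x512x3 uint8, blue, green, red), "vertical_fov" (degrees; the focal length in pixels is half the picture's height over the tangent of half this angle, whatever the lens; pixels are square), "cx", "cy" (the principal point, pixels), "R" (3x3) and "t" (3): a world point X has camera coordinates R X + t. Camera axes: x right, y down, z forward; pixel columns grow to the right and rows downward; lengths in m; the calibration is good to about 2 mm. A picture is of the moment at which its call begins. There is no depth.
- ctrl.finish_job(): hands the job in; it is judged then, once.
The state is a dict: "t": time; "q": joint angles; "dq": joint speeds; "effort": joint torques, N m; "tool_pos": TCP position; "tool_rot": TCP orientation; "contact_force": force on the tool from outside, world axes, zero at the start; "wrist_torque": the same for the moment, N m; "opening": finger opening in m; "grip_force": force on a finger pad.
Only numpy, scipy, OpenCV 4.12 (cv2) and the standard library are available. Lean on these libraries where they do the work, as an engineer would, in place of code of your own. Each camera call takes 0.05 s, during which the arm holds its last target. There are 200 camera calls.

## Working session

There is one attempt and no reset: what is moved stays moved. The work goes in short steps, Python scripts to look and compute and a tool call to move; the robot and the scene stay as the last step left them, time stands still between calls to the robot, and variables do not carry over. Pictures are saved under pics/ and viewed, at most 10 in all, crops included, and the job is handed in when it is done.

Besides the shell and the picture viewer there is one more tool, called as name(argument=value, ...) on one line, values as JSON. drive_tool: Moves the arm, as the interface text tells. Its arguments: {"type":"object","properties":{"rows":{"type":"array","items":{"type":"array"}},"jaw":{"type":"number"},"grip_force":{"type":"number"}},"required":["rows"]}

```bash
mkdir -p pics; cat > h.py <<'E'
from station import ctrl, vision
import numpy as np, cv2
def snap(n,f=None):
    d=vision.get_image(n); 
    if f: cv2.imwrite('pics/'+f,d['image'])
    return d
def K(d):
    f=d['image'].shape[0]/2/np.tan(np.radians(d['vertical_fov'])/2)
    return f
def proj(d,X):
    c=np.asarray(d['R'])@np.asarray(X,float)+np.asarray(d['t']); f=K(d)
    return np.array([d['cx']+f*c[0]/c[2], d['cy']+f*c[1]/c[2]])
def onz(d,u,v,z):
    f=K(d);R=np.asarray(d['R']);t=np.asarray(d['t'])
    r=R.T@np.array([(u-d['cx'])/f,(v-d['cy'])/f,1]); o=-R.T@t
    return o+r*(z-o[2])/r[2]
E
python3 - <<'E'
from h import *
a=snap('top');b=snap('scene')
for n,d in(('top',a),('scene',b)):
    cv2.imwrite(f'pics/{n}0.png',cv2.resize(d['image'],(800,600),interpolation=cv2.INTER_CUBIC))
    print(n,d['vertical_fov'],d['cx'],d['cy'],-np.array(d['R']).T@d['t'],np.round(d['R'],3).tolist())
o=ctrl.get_obs();print(o,ctrl.finger_overhang)
E
```

```text
top 54.3625916854667 259.65137548295337 187.45975934722134 [ 0.54488642 -0.03640301  1.1281621 ] [[-0.018, -1.0, 0.001], [-0.999, 0.018, -0.046], [0.046, -0.002, -0.999]]
scene 44.70205418134141 254.4039785083744 198.0026118689757 [0.99159513 0.4868825  1.05488034] [[-0.766, 0.643, -0.005], [0.53, 0.627, -0.57], [-0.364, -0.439, -0.821]]
{'t': 0.1, 'q': array([ 1.19301740e+00,  5.32929948e-02,  1.61418493e+00, -4.09906162e-05,
        1.47603282e+00, -1.18991162e-01]), 'dq': array([ 0.00057034, -0.00277654, -0.00258033, -0.00055845,  0.00177369,
        0.00070502]), 'effort': array([ 1.14427057e-03, -3.94905674e+01, -3.71363533e+01, -1.13977273e-04,
        3.91883572e-03, -1.44743780e-06]), 'tool_pos': array([0.15977931, 0.60376857, 0.30276764]), 'tool_rot': array([-4.05307476e-01, -3.11490089e+00,  2.93582495e-03]), 'contact_force': array([ 0.05615838,  0.46536924, -0.24053893]), 'wrist_torque': array([ 0.03050985, -0.01249648,  0.02144563]), 'grip_force': 0.0, 'opening': 0.08547669052974456} 0.0726
```

View pics/top0.png

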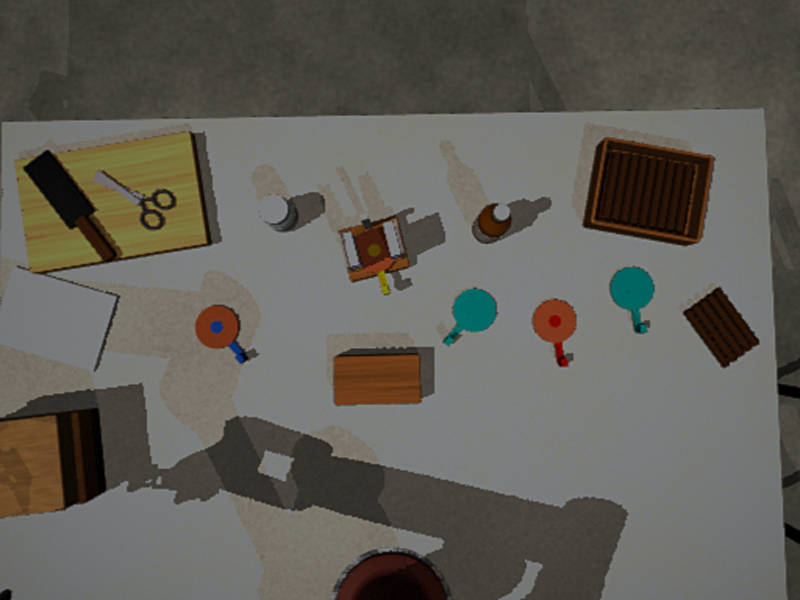

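View pics/scene0.png

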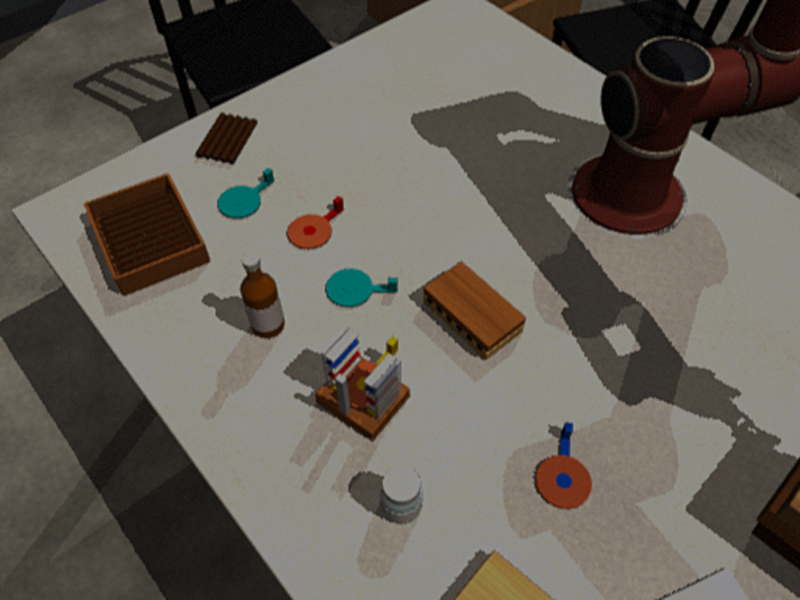

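Candidates: turquoise discs at top (473,310) and (632,288), a red-dot disc at (555,320), and a blue-dot disc at (217,327). The red and blue dot discs fit the description, since turquoise is excluded. I'll confirm in an enlarged crop, along with the rack.

```bash
python3 - <<'E'
from h import *
a=snap('top');b=snap('scene')
np.save('a.npy',a,allow_pickle=True);np.save('b.npy',b,allow_pickle=True)
def crop(d,x,y,w,h,s): 
    return cv2.resize(cv2.convertScaleAbs(d['image'][y:y+h,x:x+w],alpha=1.5),None,fx=s,fy=s,interpolation=cv2.INTER_CUBIC)
# rack: top crop 212..268,132..192 ; scene crop 196..266, 208..283
t=crop(a,210,134,57,57,7); s=crop(b,198,207,57,75,7)
im=np.zeros((525,800,3),np.uint8); im[:399,:399]=t; im[:525,400:799]=s
cv2.imwrite('pics/rack.png',im)
# discs
im=np.zeros((600,800,3),np.uint8)
im[:300,:400]=crop(a,330,180,80,60,5);im[:300,400:]=crop(a,115,185,80,60,5)
im[300:,:400]=crop(b,165,115,80,60,5);im[300:,400:]=crop(b,325,265,80,60,5)
cv2.imwrite('pics/discs.png',im)
E
```

```text
(no output)
```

View pics/rack.png

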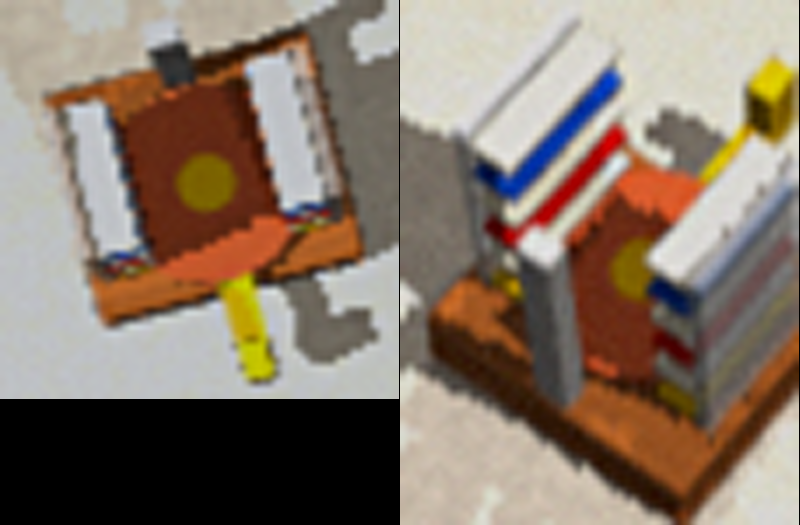

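View pics/discs.png

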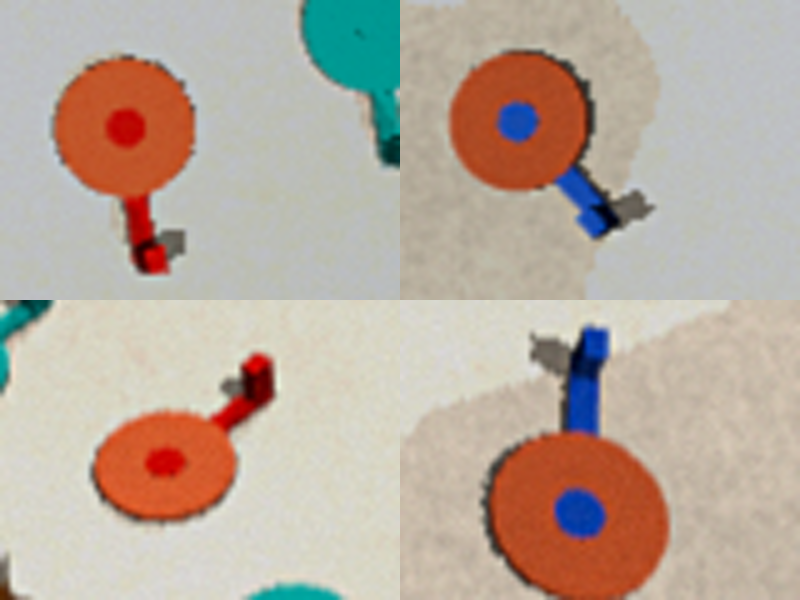

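The crop confirms it: the red dot sits at about (355,205) in top and the blue dot at about (138,209). The rack crop shows the white top rails, base corners and yellow dot clearly. Next I fit the poses.

```bash
cat > fit.py <<'E'
from h import *
from scipy.optimize import least_squares
a=np.load('a.npy',allow_pickle=True).item();b=np.load('b.npy',allow_pickle=True).item()
T=[((108,102),30,28,120),((68,107),30,46,120),((140,252),-30,28,120),((97,265),-30,46,120),((245,60),30,-28,120),((292,50),30,-46,120),((288,213),-30,-28,120),
((45,98),54,58,22),((308,32),54,-58,22),((362,255),-46,-58,22),((206,183),0,0,36)]
S=[((106,176),30,-28,120),((222,65),-30,-28,120),((248,262),30,28,120),((292,287),30,46,120),((360,140),-30,28,120),((30,315),54,-58,22),((285,492),54,58,22),((232,270),0,0,36)]
def pt(P,o,s=7): return (np.array(P)+.5)/s-.5+np.array(o)
def W(p,x,y,z):
    c,s=np.cos(p[3]),np.sin(p[3]);return [p[0]+(c*x-s*y)/1e3,p[1]+(s*x+c*y)/1e3,p[2]+z/1e3]
def res(p):
    return np.concatenate([proj(a,W(p,*q[1:]))-pt(q[0],(210,134)) for q in T]+[proj(b,W(p,*q[1:]))-pt(q[0],(198,207)) for q in S])
def dres(p,L):
    return np.concatenate([proj(d,W(p,*q))-np.array(u) for d,u,q in L])
if __name__=='__main__':
    r=least_squares(res,[.75,0,.02,-.2],loss='soft_l1')
    print('rack',r.x);print(np.round(res(r.x).reshape(-1,2),1).tolist())
    red=[(a,(354.8,205.2),(0,0,6)),(a,(360.2,231.9),(-78,0,31)),(b,(197.8,147),(0,0,6)),(b,(216,127.6),(-78,0,31))]
    blue=[(a,(138.4,209),(0,0,6)),(a,(153.2,229),(-78,0,31)),(b,(360.6,307.2),(0,0,6)),(b,(363.8,272.2),(-78,0,31))]
    for n,L,y in(('red',red,-.4),('blue',blue,.3)):
        f=lambda p:dres([p[0],p[1],0,p[2]],L)
        q=least_squares(f,[.55,y,0]).x;print(n,q,np.round(f(q),1), 'grip',W([q[0],q[1],0,q[2]],-78,0,22))
    for n,c in(('mould',(333,353)),('mouldr',(420,350)),('mf',(420,404)),('jar',(273,205)),('bottlecap',(502,210))):
        print(n,onz(a,c[0]*.64,c[1]*.64,{'jar':.09,'bottlecap':.185}.get(n,.047)))
E
python3 fit.py
```

```text
rack [0.67662425 0.02000294 0.00462639 0.23855969]
[[-0.5, -0.1], [-1.3, 0.9], [0.5, -0.1], [0.1, -0.3], [-0.0, 0.7], [-0.3, 0.4], [-0.5, 0.2], [-0.3, 0.2], [0.0, -0.2], [0.9, 0.4], [-0.0, 0.1], [0.5, -0.3], [-0.1, -2.1], [-0.7, -0.1], [-0.7, 0.5], [-0.9, -0.9], [-1.1, 0.6], [-0.5, 0.6], [1.6, 1.0]]
red [ 0.53746961 -0.32297472  0.09638228] [-0.1  0.1  0.   0.  -0.3  0.2  0.2 -0.2] grip [np.float64(0.4598316205247252), np.float64(-0.33048090447645484), 0.022]
blue [0.53732718 0.32587754 0.70915785] [-0.2  0.4 -0.3  0.4 -0.3 -0.1 -0.5  0.3] grip [np.float64(0.47813216172274897), np.float64(0.2750843381664434), 0.022]
mould [0.48604376 0.09717721 0.047     ]
mouldr [ 0.4886071  -0.06329888  0.047     ]
mf [ 0.38978644 -0.06137906  0.047     ]
jar [0.75439896 0.1959435  0.09      ]
bottlecap [ 0.72031474 -0.19768188  0.185     ]
```

```bash
cat > go.py <<'E'
import sys
from h import *
from scipy.spatial.transform import Rotation as Ro
o=ctrl.get_obs();R=Ro.from_rotvec(o['tool_rot']).as_matrix();p=o['tool_pos']
yaw=np.arctan2(R[1,1],R[0,1])-np.pi/2
print('t',o['t'],'p',np.round(p,4),'yaw',round(yaw,4),'tilt',np.round(R[:,2],4),'F',np.round(o['contact_force'],1),'open',round(o['opening'],4),o['grip_force'])
def d(name,x,y,z,ya):
    # turn first, shift in turned axes; tool: y=(−sin,cos), x=-(cos,sin), z down
    w=np.array([x,y,z])-p
    c,s=np.cos(ya),np.sin(ya);D=np.array([-(c*w[0]+s*w[1]),-s*w[0]+c*w[1],-w[2]])
    print(name,'turn',round(yaw-ya,4),'shift after turn',np.round(D,4),'now-axes',np.round(R.T@w,4))
    return D
for a in sys.argv[1:]:
    d(a,*eval(a))
E
python3 go.py ".5,.15,.25,.0964" ".4598,-.3305,.15,.0964"
```

```text
t 0.2 p [0.1598 0.6039 0.3031] yaw -0.2588 tilt [-5.0e-04 -1.2e-03 -1.0e+00] F [0.3 1.  0.4] open 0.0854 0.0
.5,.15,.25,.0964 turn -0.3552 shift after turn [-0.2949 -0.4845  0.0531] now-axes [-0.445  -0.3517  0.0535]
.4598,-.3305,.15,.0964 turn -0.3552 shift after turn [-0.2086 -0.9589  0.1531] now-axes [-0.5291 -0.8263  0.1541]
```

drive_tool(rows=[[[0,0,0],-0.12],[[0,0,0],-0.12],[[0,0,0],-0.115],[[-0.024,-0.035,0],0],[[-0.024,-0.035,0],0],[[-0.024,-0.035,0],0],[[-0.024,-0.035,0],0],[[-0.024,-0.035,0],0],[[-0.024,-0.035,0],0],[[-0.024,-0.035,0],0]])

```text
t: 1.2
tool_pos: [0.3514, 0.375, 0.3038]
tool_rot: [-0.151, 3.138, 0.0]
contact_force: [0.5, -0.4, -0.3]
opening: 0.0853
grip_force: 0.0
```

drive_tool(rows=[[[-0.024,-0.035,0],0],[[-0.024,-0.035,0],0],[[-0.024,-0.035,0.01],0],[[-0.024,-0.035,0.01],0],[[-0.024,-0.035,0.01],0],[[0,-0.04,0.01],0],[[0,-0.04,0.01],0],[[0,-0.04,0.01],0],[[0,-0.04,0.01],0],[[0,-0.04,0.01],0]])

```text
t: 2.2
tool_pos: [0.506, 0.0131, 0.2235]
tool_rot: [-0.151, 3.138, 0.0]
contact_force: [1.2, 0.1, -0.4]
opening: 0.0861
grip_force: 0.0
```

```bash
python3 go.py ".4598,-.3305,.15,.0964"
```

```text
t 2.2 p [0.506  0.0131 0.2235] yaw 0.0962 tilt [ 3.e-04  0.e+00 -1.e+00] F [ 1.2  0.1 -0.4] open 0.0861 0.0
.4598,-.3305,.15,.0964 turn -0.0002 shift after turn [ 0.079  -0.3376  0.0735] now-axes [ 0.079  -0.3376  0.0735]
```

drive_tool(rows=[[[0.009,-0.04,0.008],0],[[0.009,-0.04,0.008],0],[[0.009,-0.04,0.008],0],[[0.009,-0.04,0.008],0],[[0.009,-0.04,0.008],0],[[0.009,-0.04,0.008],0],[[0.009,-0.04,0.008],0],[[0.009,-0.03,0.008],0],[[0,0,0],0],[[0,0,0],0]], jaw=0.4)

```text
t: 3.2
tool_pos: [0.4639, -0.301, 0.1594]
tool_rot: [0.149, -3.137, -0.002]
contact_force: [0.1, 0.4, -0.5]
opening: 0.0511
grip_force: 0.0
```

```bash
python3 go.py ".4598,-.3305,.081,.0964"; python3 - <<'E'
from h import *
a=snap('top');b=snap('scene')
f=lambda d,x,y,s:cv2.resize(cv2.convertScaleAbs(d['image'][y:y+75,x:x+50],alpha=1.5),None,fx=8,fy=8,interpolation=cv2.INTER_CUBIC)
cv2.imwrite('pics/g1.png',np.hstack([f(a,335,190,8),f(b,190,85,8)]))
E
```

```text
t 3.2 p [ 0.4639 -0.301   0.1594] yaw 0.0947 tilt [-7.0e-04  1.2e-03 -1.0e+00] F [ 0.1  0.4 -0.5] open 0.0511 0.0
.4598,-.3305,.081,.0964 turn -0.0017 shift after turn [ 0.0069 -0.029   0.0784] now-axes [ 0.0068 -0.0291  0.0784]
```

View pics/g1.png

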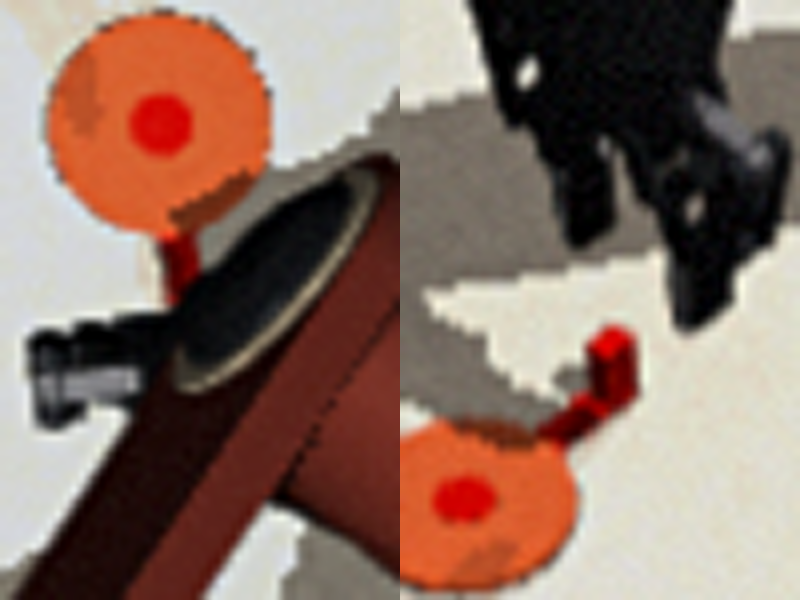

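The crop shows the open fingers above and beside the red grip block (scene crop, about (610,360)). The gripper is aligned apart from the 29 mm sideways shift still to make.

drive_tool(rows=[[[0.0035,-0.0145,0],0],[[0.0035,-0.0145,0],0],[[0,0,0.025],0],[[0,0,0.025],0],[[0,0,0],0]])

```text
t: 3.8
tool_pos: [0.4582, -0.3294, 0.1064]
tool_rot: [0.15, -3.133, -0.008]
contact_force: [-0.8, 1.0, -1.0]
opening: 0.0513
grip_force: 0.0
```

```bash
python3 go.py ".4598,-.3305,.081,.0964"
```

```text
t 3.8 p [ 0.4582 -0.3294  0.1064] yaw 0.096 tilt [-0.0052  0.0046 -1.    ] F [-0.8  1.  -1. ] open 0.0513 0.0
.4598,-.3305,.081,.0964 turn -0.0004 shift after turn [-0.0015 -0.0013  0.0254] now-axes [-0.0016 -0.0014  0.0253]
```

drive_tool(rows=[[[-0.0015,-0.001,0.012],0],[[0,0,0.013],0],[[0,0,0],0],[[0,0,0],0]])

```text
t: 4.2
tool_pos: [0.4617, -0.3312, 0.0849]
tool_rot: [0.151, -3.138, -0.0]
contact_force: [-0.0, -1.2, 0.5]
opening: 0.0514
grip_force: 0.0
```

drive_tool(rows=[[[0,0,0],0],[[0,0,0],0],[[0,0,0],0],[[0,0,0],0],[[0,0,0],0],[[0,0,0],0],[[0,0,0],0],[[0,0,0],0]], jaw=1.0, grip_force=70)

```text
t: 5.0
tool_pos: [0.4621, -0.3315, 0.0858]
tool_rot: [-0.151, 3.137, -0.001]
contact_force: [-0.8, 0.2, 5.8]
opening: 0.0103
grip_force: 69.9
```

```bash
python3 go.py ".4598,-.3305,.081,.0964"
```

```text
t 5.0 p [ 0.4621 -0.3315  0.0858] yaw 0.0963 tilt [ 9.e-04 -9.e-04 -1.e+00] F [-0.8  0.2  5.8] open 0.0103 69.9070394039154
.4598,-.3305,.081,.0964 turn -0.0001 shift after turn [0.0022 0.0013 0.0048] now-axes [0.0022 0.0013 0.0048]
```

drive_tool(rows=[[[0,0,0],0],[[0,0,0],0],[[0,0,0],0],[[0.001,0,0],0],[[0,0,0.005],0],[[0,0,0],0],[[0,0,0],0]], jaw=0.6)

```text
t: 5.7
tool_pos: [0.4605, -0.3311, 0.0795]
tool_rot: [0.151, -3.137, -0.001]
contact_force: [0.1, -0.3, -0.3]
opening: 0.0346
grip_force: 0.0
```

```bash
python3 go.py ".4598,-.3305,.080,.0964"
```

```text
t 5.7 p [ 0.4605 -0.3311  0.0795] yaw 0.0961 tilt [-6.e-04  5.e-04 -1.e+00] F [ 0.1 -0.3 -0.3] open 0.0346 0.0
.4598,-.3305,.080,.0964 turn -0.0003 shift after turn [ 0.0006  0.0007 -0.0005] now-axes [ 0.0006  0.0007 -0.0005]
```

Good: the tips are at about 7 mm, just above the handle. Close and lift a little.

drive_tool(rows=[[[0,0,0],0],[[0,0,0],0],[[0,0,0],0],[[0,0,0],0],[[0,0,0],0],[[0,0,0],0],[[0,0,0],0]], jaw=1.0, grip_force=70)

```text
t: 6.4
tool_pos: [0.4609, -0.3314, 0.0802]
tool_rot: [-0.151, 3.138, -0.001]
contact_force: [-0.6, -0.1, 1.5]
opening: 0.0104
grip_force: 68.8
```

drive_tool(rows=[[[0,0,-0.02],0],[[0,0,-0.03],0],[[0,0,-0.03],0],[[0,0,-0.03],0],[[0,0,-0.03],0],[[0,0,0],0],[[0,0,0],0]])

```text
t: 7.1
tool_pos: [0.4607, -0.3312, 0.2199]
tool_rot: [-0.151, 3.138, -0.001]
contact_force: [0.7, 0.2, -1.4]
opening: 0.0104
grip_force: 68.6
```

```bash
cat > tgt.py <<'E'
from h import *
def rack(x,y,p=(0.6766,0.0200,0.0046,0.2386)):
    c,s=np.cos(p[3]),np.sin(p[3]);return p[0]+c*x-s*y,p[1]+s*x+c*y
print(rack(-.178,0),rack(-.078,0))
E
python3 tgt.py; python3 go.py "*__import__('tgt').rack(-.178,0),.17,.2386" ; python3 - <<'E'
from h import *
a=snap('top');b=snap('scene')
f=lambda d,x,y,w,h:cv2.resize(cv2.convertScaleAbs(d['image'][y:y+h,x:x+w],alpha=1.5),(400,600),interpolation=cv2.INTER_CUBIC)
cv2.imwrite('pics/g2.png',np.hstack([f(a,320,170,80,120),f(b,165,45,80,120)]))
E
```

```text
(np.float64(0.503642774441352), np.float64(-0.02206896869492953)) (np.float64(0.6008097550922779), np.float64(0.0015652833808735764))
t 7.1 p [ 0.4607 -0.3312  0.2199] yaw 0.0962 tilt [ 4.e-04 -4.e-04 -1.e+00] F [ 0.7  0.2 -1.4] open 0.0104 68.59699130058289Traceback (most recent call last):
  File "go.py", line 14, in <module>
    d(a,*eval(a))
         ~~~~^^^
  File "<string>", line 1
    *__import__('tgt').rack(-.178,0),.17,.2386
    ^
SyntaxError: invalid syntax
```

View pics/g2.png

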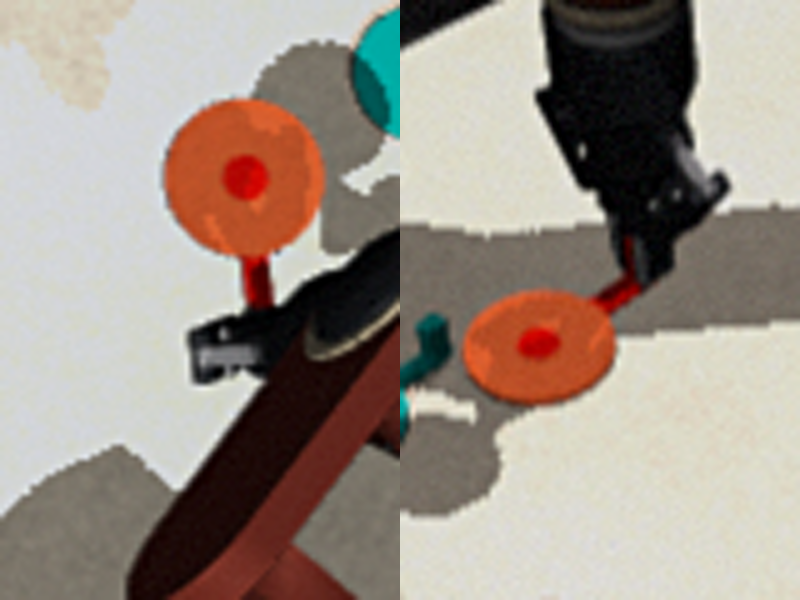

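The disc hangs level in the fingers: the dot is at top crop (246,178) and scene crop (540,342). Next I triangulate it to check droop and lateral offset.

```bash
cat >> h.py <<'E'
def tri(u,v):
    from scipy.optimize import least_squares
    a=np.load('a.npy',allow_pickle=True).item();b=np.load('b.npy',allow_pickle=True).item()
    r=least_squares(lambda X:np.r_[proj(a,X)-u,proj(b,X)-v],[.55,0,.1]);return r.x,r.fun
E
python3 - <<'E'
from h import *
print(tri((368.8,205.2),(192.5,112.9)))
E
python3 go.py ".46,-.15,.22,.2386" ".5036,-.0221,.17,.2386"
```

```text
(array([ 0.53721544, -0.32329056,  0.14675982]), array([-0.27296876,  0.34821209, -0.45536688, -0.04119113]))
t 7.2 p [ 0.4599 -0.3305  0.2177] yaw 0.0962 tilt [-0.0027  0.0024 -1.    ] F [ 0.3 -0.3 -1. ] open 0.0103 68.59410166740417
.46,-.15,.22,.2386 turn -0.1424 shift after turn [-0.0428  0.1754 -0.0023] now-axes [-0.0174  0.1797 -0.0018]
.5036,-.0221,.17,.2386 turn -0.1424 shift after turn [-0.1154  0.2894  0.0477] now-axes [-0.0732  0.3027  0.0484]
```

drive_tool(rows=[[[0,0,0],-0.07],[[0,0,0],-0.07],[[-0.0145,0.036,0],0],[[-0.0145,0.036,0],0],[[-0.0145,0.036,0],0],[[-0.0145,0.036,0],0],[[-0.0145,0.036,0],0],[[-0.0145,0.036,0],0],[[-0.0145,0.036,0],0],[[-0.0145,0.036,0],0]])

```text
t: 8.2
tool_pos: [0.505, -0.0224, 0.2176]
tool_rot: [0.37, -3.116, -0.002]
contact_force: [0.4, 0.3, -0.6]
opening: 0.0106
grip_force: 68.6
```

drive_tool(rows=[[[0,0,0.02],0],[[0,0,0.025],0],[[0,0,0.015],0],[[0,0,0],0],[[0,0,0],0],[[0,0,0],0]])

```text
t: 8.8
tool_pos: [0.5067, -0.0245, 0.1609]
tool_rot: [-0.369, 3.118, -0.001]
contact_force: [0.0, -0.2, -0.2]
opening: 0.0106
grip_force: 68.7
```

```bash
python3 go.py ".5036,-.0221,.1536,.2386"; python3 - <<'E'
from h import *
a=snap('top');b=snap('scene')
f=lambda d,x,y,w,h:cv2.resize(cv2.convertScaleAbs(d['image'][y:y+h,x:x+w],alpha=1.5),(400,600),interpolation=cv2.INTER_CUBIC)
cv2.imwrite('pics/g3.png',np.hstack([f(a,200,130,80,120),f(b,190,165,80,120)]))
E
```

```text
t 8.8 p [ 0.5067 -0.0245  0.1609] yaw 0.2356 tilt [ 1.7e-03 -3.0e-04 -1.0e+00] F [ 0.  -0.2 -0.2] open 0.0106 68.70099306106567
.5036,-.0221,.1536,.2386 turn -0.003 shift after turn [0.0025 0.0031 0.0073] now-axes [0.0025 0.0031 0.0073]
```

View pics/g3.png

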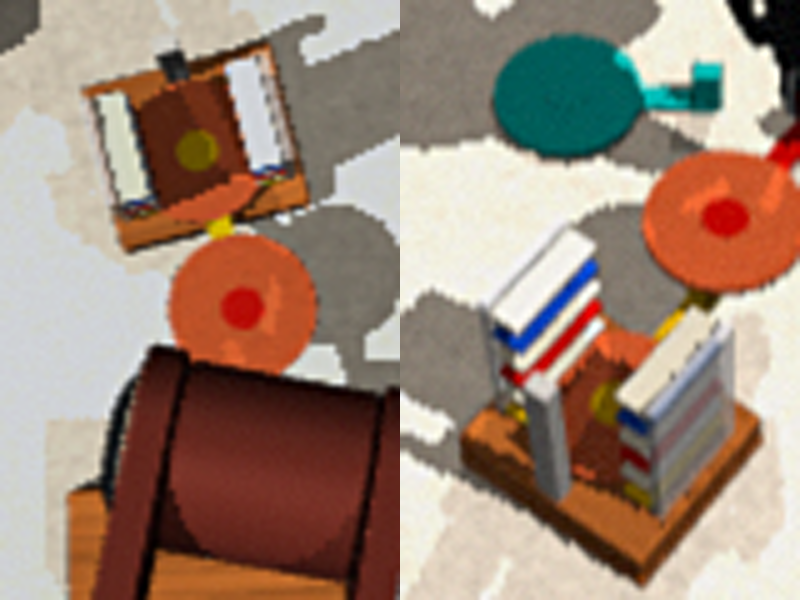

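The disc is in front of the mouth: dot at top crop (243,308) and scene crop (726,217). The yellow dot is at top (196,150) and scene (608,402).

```bash
python3 - <<'E'
from h import *
for n,u,v in(('red',(248.2,191.2),(254.8,208.0)),('yel',(238.8,159.6),(190+41.7-.5,165+80.5-.5))):
    X,f=tri(u,v); d=X[:2]-[.6766,.02]; c,s=np.cos(.2386),np.sin(.2386)
    print(n,X,f,'rack',c*d[0]+s*d[1],-s*d[0]+c*d[1],X[2]-.0046)
E
```

```text
red [ 0.58225689 -0.00631726  0.08861062] [-0.14568533  0.17734573 -0.20489347 -0.00163795] rack -0.09789024492060079 -0.0032744018909661617 0.08401062190201516
yel [0.67776879 0.01928669 0.04648065] [ 0.31778207 -0.39241592  0.42658189  0.01415764] rack 0.0009670897163301264 -0.0009693348694835026 0.04188064931657796
```

```bash
python3 - <<'E'
from fit import *
T2=[((95,97),30,46,120),((125,91),30,28,120),((120,213),-30,46,120),((150,200),-30,28,120),((224,63),30,-28,120),((258,55),30,-46,120),((256,172),-30,-28,120),((290,166),-30,-46,120),((82,88),54,58,22),((270,43),54,-58,22),((310,203),-46,-58,22)]
S2=[((108,337),30,-28,120),((198,262),-30,-28,120),((217,403),30,28,120),((302,310),-30,28,120),((256,412),30,46,120),((61,440),54,-58,22),((243,560),54,58,22),((362,427),-46,58,22)]
def r2(p): return np.concatenate([proj(a,W(p,*q[1:]))-pt(q[0],(200,130),5) for q in T2]+[proj(b,W(p,*q[1:]))-pt(q[0],(190,165),5) for q in S2])
for f in (r2,lambda p:np.r_[res(p),r2(p)]):
    r=least_squares(f,[.68,.02,.005,.24],loss='soft_l1',f_scale=.5);print(r.x,np.sqrt(np.diag(np.linalg.inv(r.jac.T@r.jac)))*.6)
print(np.round(r2(r.x).reshape(-1,2),1).tolist())
E
```

```text
[0.67690256 0.0202398  0.00161693 0.23705491] [0.00058055 0.00057264 0.00162433 0.00936153]
[0.67674857 0.02009594 0.00325045 0.23893409] [0.00039104 0.00041812 0.00126893 0.00684488]
[[-0.6, 0.8], [-0.1, 0.3], [-0.0, -1.0], [0.5, -0.1], [0.1, 0.6], [-0.2, 0.6], [-0.7, 0.2], [-1.0, -0.3], [-0.3, 0.6], [-0.1, -0.2], [0.5, 0.2], [2.0, -0.3], [-0.0, -2.9], [-0.7, -0.9], [-1.9, -0.6], [-2.2, 1.4], [-1.0, -0.1], [-0.4, 1.2], [0.2, -1.9]]
```

drive_tool(rows=[[[0,0.003,0.008],-0.003],[[0,0,0],0],[[0,0,0],0]])

```text
t: 9.2
tool_pos: [0.5051, -0.0211, 0.1516]
tool_rot: [0.375, -3.118, -0.0]
contact_force: [-0.1, 0.9, -0.7]
opening: 0.0102
grip_force: 68.7
```

```bash
cat > rk.py <<'E'
from h import *
from scipy.spatial.transform import Rotation as Ro
o=ctrl.get_obs();p=o['tool_pos'];R=Ro.from_rotvec(o['tool_rot']).as_matrix()
d=p[:2]-[.6767,.0201];c,s=np.cos(.2388),np.sin(.2388)
print('t',o['t'],'rack xy',np.round([c*d[0]+s*d[1],-s*d[0]+c*d[1]],4),'z',round(p[2],4),'dyaw',round(np.arctan2(R[1,1],R[0,1])-np.pi/2-.2388,4),'F',np.round(o['contact_force'],1),'tau',np.round(o['wrist_torque'],2),'op',round(o['opening'],4))
E
python3 rk.py
```

```text
t 9.2 rack xy [-0.1765  0.0006] z 0.1516 dyaw 0.0005 F [-0.1  0.9 -0.7] tau [-0.01  0.06 -0.01] op 0.0102
```

drive_tool(rows=[[[-0.01,0,-0.001],0],[[-0.011,0,0],0],[[-0.011,0,0],0],[[-0.011,0,0],0],[[-0.01,0,0],0],[[0,0,0],0],[[0,0,0],0]])

```text
t: 9.9
tool_pos: [0.5574, -0.0085, 0.1531]
tool_rot: [-0.375, 3.118, -0.0]
contact_force: [1.4, 0.5, 0.7]
opening: 0.0104
grip_force: 68.8
```

```bash
python3 rk.py; python3 - <<'E'
from h import *
a=snap('top');b=snap('scene')
f=lambda d,x,y,w,h:cv2.resize(cv2.convertScaleAbs(d['image'][y:y+h,x:x+w],alpha=1.5),(400,500),interpolation=cv2.INTER_CUBIC)
cv2.imwrite('pics/g4.png',np.hstack([f(a,208,132,60,75),f(b,200,192,60,75)]))
E
```

```text
t 9.9 rack xy [-0.1226  0.0004] z 0.1531 dyaw 0.0006 F [1.4 0.5 0.7] tau [ 0.08 -0.16 -0.  ] op 0.0104
```

View pics/g4.png

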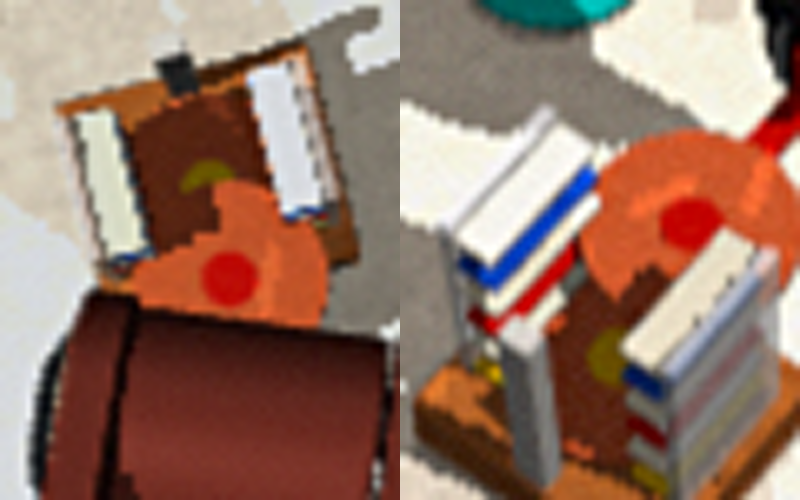

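The disc is between the white (4th) and red rails with no contact force; its dot is at scene crop (692,225). I'll go further in, then lower in small steps.

drive_tool(rows=[[[-0.01,0,0],0],[[-0.01,0,0],0],[[-0.01,0,0],0],[[-0.0095,0,0],0],[[0,0,0],0],[[0,0,0],0]])

```text
t: 10.6
tool_pos: [0.5961, 0.0009, 0.1531]
tool_rot: [-0.375, 3.117, -0.0]
contact_force: [1.1, 0.0, 2.1]
opening: 0.0103
grip_force: 68.9
```

drive_tool(rows=[[[0,0,0.001],0],[[0,0,0],0],[[0,0,0],0]])

```text
t: 10.9
tool_pos: [0.5959, 0.0008, 0.1528]
tool_rot: [-0.374, 3.116, -0.0]
contact_force: [2.3, 1.6, 3.7]
opening: 0.0105
grip_force: 69.4
```

drive_tool(rows=[[[0,0,0.001],0],[[0,0,0],0],[[0,0,0],0]])

```text
t: 11.2
tool_pos: [0.5959, 0.0008, 0.1525]
tool_rot: [-0.374, 3.117, -0.0]
contact_force: [-1.1, 1.5, 8.8]
opening: 0.0105
grip_force: 70.1
```

drive_tool(rows=[[[0,0,0.001],0],[[0,0,0],0],[[0,0,0],0]])

```text
t: 11.5
tool_pos: [0.5959, 0.0008, 0.1522]
tool_rot: [-0.375, 3.117, -0.0]
contact_force: [-3.6, 1.5, 12.3]
opening: 0.0106
grip_force: 70.6
```

```bash
python3 rk.py
```

```text
t 11.5 rack xy [-0.0831  0.0004] z 0.1522 dyaw 0.0004 F [-3.6  1.5 12.3] tau [0.44 0.04 0.04] op 0.0106
```

Contact came at TCP z of about 0.153, so I'm on the rails. Relax the press, then push to the stop.

drive_tool(rows=[[[0,0,-0.002],0],[[-0.002,0,0],0],[[-0.002,0,0],0],[[-0.001,0,0],0],[[0,0,0],0],[[0,0,0],0]])

```text
t: 12.1
tool_pos: [0.5994, 0.0014, 0.1528]
tool_rot: [0.375, -3.116, 0.001]
contact_force: [-6.6, -0.7, 10.3]
opening: 0.0106
grip_force: 70.4
```

```bash
python3 rk.py
```

```text
t 12.1 rack xy [-0.0795  0.0001] z 0.1528 dyaw 0.0005 F [-6.6 -0.7 10.3] tau [-0.03  0.54  0.06] op 0.0106
```

drive_tool(rows=[[[0,0,-0.001],0],[[-0.002,0,0],0],[[0,0,0],0],[[0,0,0],0]])

```text
t: 12.5
tool_pos: [0.6012, 0.0019, 0.153]
tool_rot: [0.375, -3.116, 0.001]
contact_force: [-4.3, -1.0, 7.1]
opening: 0.0104
grip_force: 69.9
```

drive_tool(rows=[[[-0.002,0,0],0],[[0,0,0],0],[[0,0,0],0]])

```text
t: 12.8
tool_pos: [0.6029, 0.0024, 0.153]
tool_rot: [0.375, -3.115, 0.001]
contact_force: [-4.9, -1.4, 8.4]
opening: 0.0107
grip_force: 70.1
```

```bash
python3 rk.py
```

```text
t 12.8 rack xy [-0.0759  0.0002] z 0.153 dyaw 0.0005 F [-4.9 -1.4  8.4] tau [-0.1   0.48  0.05] op 0.0107
```

drive_tool(rows=[[[-0.002,0,0],0],[[0,0,0],0],[[0,0,0],0]])

```text
t: 13.1
tool_pos: [0.6034, 0.0024, 0.1531]
tool_rot: [0.374, -3.11, 0.002]
contact_force: [-13.3, -2.1, 13.8]
opening: 0.0105
grip_force: 70.8
```

drive_tool(rows=[[[-0.002,0,0],0],[[0,0,0],0],[[0,0,0],0]])

```text
t: 13.4
tool_pos: [0.6038, 0.0025, 0.153]
tool_rot: [0.374, -3.105, 0.002]
contact_force: [-21.7, -4.7, 19.7]
opening: 0.0108
grip_force: 71.5
```

drive_tool(rows=[[[-0.001,0,0],0],[[0,0,0],0],[[0,0,0],0]])

```text
t: 13.7
tool_pos: [0.604, 0.0026, 0.1528]
tool_rot: [0.374, -3.102, 0.002]
contact_force: [-23.5, -5.2, 20.9]
opening: 0.0106
grip_force: 71.8
```

```bash
python3 rk.py
```

```text
t 13.7 rack xy [-0.0748  0.0002] z 0.1528 dyaw 0.001 F [-23.5  -5.2  20.9] tau [-0.76  3.22  0.15] op 0.0106
```

Stop reached at rack x −75 mm (the force jumped). Relieve, release and lift off.

drive_tool(rows=[[[0.002,0,0],0],[[0.0015,0,-0.001],0],[[0,0,0],0],[[0,0,0],0]])

```text
t: 14.1
tool_pos: [0.6032, 0.0026, 0.153]
tool_rot: [0.374, -3.112, 0.001]
contact_force: [-7.1, -1.4, 7.6]
opening: 0.0105
grip_force: 69.9
```

drive_tool(rows=[[[0,0,0],0],[[0,0,0],0],[[0,0,0],0],[[0,0,0],0],[[0,0,0],0]], jaw=0.6)

```text
t: 14.6
tool_pos: [0.6054, 0.0032, 0.1537]
tool_rot: [0.375, -3.119, -0.0]
contact_force: [0.0, 1.2, -1.0]
opening: 0.0345
grip_force: 0.0
```

drive_tool(rows=[[[0,0,-0.01],0],[[0,0,-0.03],0],[[0,0,-0.04],0],[[0.04,0,-0.02],0],[[0.04,0,0],0],[[0.04,0,0],0],[[0.04,0,0],0],[[0,0,0],0]])

```text
t: 15.4
tool_pos: [0.4465, -0.0349, 0.2535]
tool_rot: [0.372, -3.118, 0.0]
contact_force: [1.4, 0.2, -0.1]
opening: 0.0342
grip_force: 0.0
```

```bash
python3 rk.py;  python3 go.py ".4781,.2751,.18,.7092"; python3 - <<'E'
from h import *
a=snap('top');b=snap('scene')
f=lambda d,x,y,w,h:cv2.resize(cv2.convertScaleAbs(d['image'][y:y+h,x:x+w],alpha=1.5),(400,500),interpolation=cv2.INTER_CUBIC)
cv2.imwrite('pics/g5.png',np.hstack([f(a,208,132,60,75),f(b,200,192,60,75)]))
E
```

```text
t 15.4 rack xy [-0.2367  0.001 ] z 0.2535 dyaw -0.0011 F [ 1.4  0.2 -0.1] tau [0.03 0.01 0.03] op 0.0342
t 15.4 p [ 0.4465 -0.0349  0.2535] yaw 0.2377 tilt [-1.e-03 -3.e-04 -1.e+00] F [ 1.4  0.2 -0.1] open 0.0342 0.0
.4781,.2751,.18,.7092 turn -0.4715 shift after turn [-0.2259  0.2147  0.0735] now-axes [-0.1038  0.2939  0.0734]
```

View pics/g5.png

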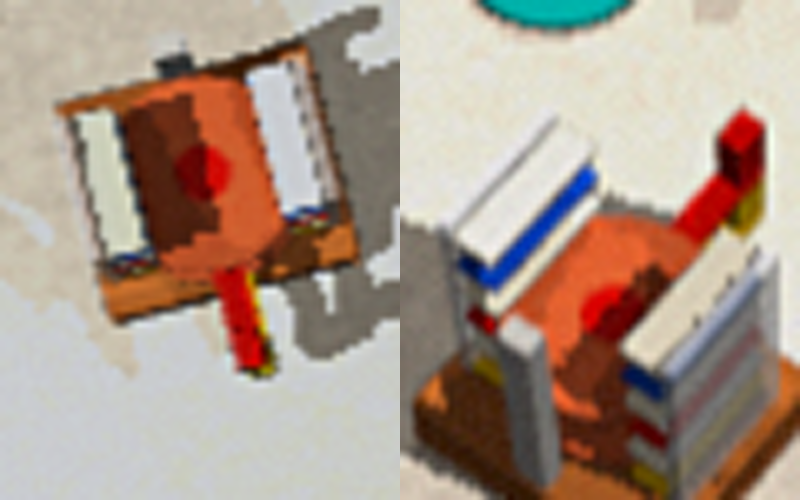

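Red is seated on the red rails: its dot is at scene crop (610,310), and its handle lies over the yellow one in top. Now blue.

drive_tool(rows=[[[0,0,0],-0.12],[[0,0,0],-0.12],[[0,0,0],-0.12],[[0,0,0],-0.112],[[-0.027,0.026,0],0],[[-0.027,0.026,0],0],[[-0.027,0.026,0.01],0],[[-0.027,0.026,0.01],0],[[-0.027,0.026,0.01],0],[[-0.027,0.026,0.01],0]])

```text
t: 16.5
tool_pos: [0.4722, 0.1917, 0.2143]
tool_rot: [-1.094, 2.943, -0.0]
contact_force: [0.8, 0.1, 0.3]
opening: 0.0343
grip_force: 0.0
```

drive_tool(rows=[[[-0.027,0.026,0.01],0],[[-0.027,0.026,0.01],0],[[-0.01,0.007,0.014],0],[[0,0,0],0],[[0,0,0],0],[[0,0,0],0]], jaw=0.45)

```text
t: 17.1
tool_pos: [0.4816, 0.2755, 0.1808]
tool_rot: [-1.093, 2.944, -0.0]
contact_force: [-0.3, -0.1, 0.2]
opening: 0.0469
grip_force: 0.0
```

```bash
python3 go.py ".4781,.2751,.08,.7092"
```

```text
t 17.1 p [0.4816 0.2755 0.1808] yaw 0.7106 tilt [ 1.2e-03  3.0e-04 -1.0e+00] F [-0.3 -0.1  0.2] open 0.0469 0.0
.4781,.2751,.08,.7092 turn 0.0014 shift after turn [0.0029 0.002  0.1008] now-axes [0.003  0.0021 0.1008]
```

drive_tool(rows=[[[0.002,0.001,0.02],0],[[0,0.001,0.025],0],[[0,0,0.02],0],[[0,0,0.015],0],[[0,0,0],0],[[0,0,0],0]])

```text
t: 17.7
tool_pos: [0.4786, 0.2757, 0.1006]
tool_rot: [-1.092, 2.945, -0.0]
contact_force: [-0.1, -0.0, 0.3]
opening: 0.0475
grip_force: 0.0
```

```bash
python3 go.py ".4781,.2751,.08,.7092"
```

```text
t 17.7 p [0.4786 0.2757 0.1006] yaw 0.7105 tilt [ 8.e-04  3.e-04 -1.e+00] F [-0.1 -0.   0.3] open 0.0475 0.0
.4781,.2751,.08,.7092 turn 0.0013 shift after turn [ 0.0008 -0.0001  0.0206] now-axes [ 0.0008 -0.0001  0.0206]
```

drive_tool(rows=[[[0,0,0.01],0],[[0,0,0.0105],0],[[0,0,0],0],[[0,0,0],0]])

```text
t: 18.1
tool_pos: [0.4777, 0.2758, 0.0789]
tool_rot: [1.094, -2.944, 0.0]
contact_force: [0.6, 0.7, -0.4]
opening: 0.047
grip_force: 0.0
```

drive_tool(rows=[[[0,0,0],0],[[0,0,0],0],[[0,0,0],0],[[0,0,0],0],[[0,0,0],0],[[0,0,0],0],[[0,0,0],0]], jaw=1.0, grip_force=70)

```text
t: 18.8
tool_pos: [0.4785, 0.2761, 0.08]
tool_rot: [-1.093, 2.944, 0.0]
contact_force: [1.1, 0.7, 4.9]
opening: 0.0104
grip_force: 68.9
```

```bash
python3 go.py ".4781,.2751,.08,.7092"
```

```text
t 18.8 p [0.4785 0.2761 0.08  ] yaw 0.7112 tilt [ 1.1e-03  4.0e-04 -1.0e+00] F [1.1 0.7 4.9] open 0.0104 68.85722637176514
.4781,.2751,.08,.7092 turn 0.002 shift after turn [ 0.0009 -0.0005  0.    ] now-axes [ 0.0009 -0.0005  0.    ]
```

drive_tool(rows=[[[0,0,-0.02],0],[[0,0,-0.03],0],[[0,0,-0.03],0],[[0,0,-0.03],0],[[0,0,-0.03],0],[[0,0,0],0],[[0,0,0],0]])

```text
t: 19.5
tool_pos: [0.4778, 0.2758, 0.2189]
tool_rot: [1.094, -2.945, 0.0]
contact_force: [0.3, 0.5, -2.3]
opening: 0.0102
grip_force: 68.3
```

```bash
python3 go.py ".48,.12,.22,.2388" ".5026,-.0228,.1915,.2388"; python3 - <<'E'
from h import *
a=snap('top');b=snap('scene')
for n,d in(('a',a),('b',b)):
    h=cv2.cvtColor(d['image'],cv2.COLOR_BGR2HSV)
    m=cv2.inRange(h,(105,120,50),(130,255,255));k,l,s,c=cv2.connectedComponentsWithStats(m)
    print(n,[(s[i,4],np.round(c[i],1)) for i in range(1,k) if s[i,4]>25])
E
```

```text
t 19.5 p [0.4778 0.2758 0.2189] yaw 0.7113 tilt [-3.e-04 -2.e-04 -1.e+00] F [ 0.3  0.5 -2.3] open 0.0102 68.33237528800964
.48,.12,.22,.2388 turn 0.4725 shift after turn [ 0.0347 -0.1519 -0.0011] now-axes [ 0.1    -0.1195 -0.0011]
.5026,-.0228,.1915,.2388 turn 0.4725 shift after turn [ 0.0465 -0.296   0.0274] now-axes [ 0.1761 -0.2424  0.0274]
a [(np.int32(62), array([120.7, 209.8]))]
b [(np.int32(64), array([219.8, 226.4])), (np.int32(75), array([373.2, 258.8])), (np.int32(86), array([372.9, 282.1]))]
```

drive_tool(rows=[[[0,0,0],0.12],[[0,0,0],0.12],[[0,0,0],0.12],[[0,0,0],0.113],[[0.009,-0.04,0],0],[[0.009,-0.04,0],0],[[0.009,-0.04,0],0],[[0.009,-0.04,0],0],[[0.009,-0.04,0],0],[[0.0,-0.04,0],0]])

```text
t: 20.6
tool_pos: [0.4891, 0.0306, 0.2167]
tool_rot: [0.373, -3.115, -0.002]
contact_force: [-0.1, 0.3, -1.4]
opening: 0.0105
grip_force: 68.5
```

drive_tool(rows=[[[0,-0.04,0.005],0],[[0,-0.016,0.01],0],[[0,0,0.01],0],[[0,0,0],0],[[0,0,0],0],[[0,0,0],0]])

```text
t: 21.2
tool_pos: [0.504, -0.0212, 0.1943]
tool_rot: [0.376, -3.119, -0.0]
contact_force: [-0.4, -0.2, -1.5]
opening: 0.0105
grip_force: 68.6
```

```bash
python3 rk.py; python3 - <<'E'
from h import *
X,f=tri((120.7,209.8),(372.9,282.1));print('lift',X,f)
a=snap('top');b=snap('scene');q=[]
for n,d in(('a',a),('b',b)):
    h=cv2.cvtColor(d['image'],cv2.COLOR_BGR2HSV)
    m=cv2.inRange(h,(105,120,50),(130,255,255));k,l,s,c=cv2.connectedComponentsWithStats(m)
    print(n,[(s[i,4],np.round(c[i],1)) for i in range(1,k) if s[i,4]>25])
E
```

```text
t 21.2 rack xy [-0.1775  0.0007] z 0.1943 dyaw 0.0012 F [-0.4 -0.2 -1.5] tau [-0.04  0.04  0.02] op 0.0105
lift [0.53753347 0.32671491 0.14669642] [-0.15435656  0.17483789 -0.18866829  0.02239379]
a [(np.int32(53), array([246.4, 191.5]))]
b [(np.int32(43), array([269.8, 186.8])), (np.int32(58), array([256.2, 200.9])), (np.int32(67), array([219.5, 226.4]))]
```

```bash
python3 - <<'E'
from h import *
X,f=tri((246.4,191.5),(256.2,200.9)); d=X[:2]-[.6767,.0201]; c,s=np.cos(.2388),np.sin(.2388)
print(X,f,c*d[0]+s*d[1],-s*d[0]+c*d[1])
E
```

```text
[ 0.58051614 -0.00259537  0.12229044] [-0.08710795  0.10593809 -0.12342898 -0.00078123] -0.09882269786010953 0.0006996943271204946
```

drive_tool(rows=[[[0,0,0.0025],0],[[0,0,0],0],[[0,0,0],0]])

```text
t: 21.6
tool_pos: [0.5041, -0.0222, 0.1919]
tool_rot: [-0.374, 3.119, 0.0]
contact_force: [0.6, -0.3, -1.7]
opening: 0.0106
grip_force: 68.6
```

drive_tool(rows=[[[-0.01,0,0],0],[[-0.011,0,0],0],[[-0.011,0,0],0],[[-0.011,0,0],0],[[-0.01,0,0],0],[[0,0,0],0],[[0,0,0],0]])

```text
t: 22.3
tool_pos: [0.5558, -0.0098, 0.1917]
tool_rot: [0.374, -3.119, -0.0]
contact_force: [0.2, -0.1, -1.3]
opening: 0.0108
grip_force: 68.6
```

```bash
python3 rk.py
```

```text
t 22.3 rack xy [-0.1245 -0.0004] z 0.1917 dyaw -0.0003 F [ 0.2 -0.1 -1.3] tau [-0.03  0.05 -0.02] op 0.0108
```

drive_tool(rows=[[[-0.01,0,0],0],[[-0.01,0,0],0],[[-0.01,0,0],0],[[-0.01,0,0],0],[[0,0,0],0],[[0,0,0],0]])

```text
t: 22.9
tool_pos: [0.5947, -0.0003, 0.1918]
tool_rot: [0.374, -3.119, -0.0]
contact_force: [0.6, -0.0, -0.8]
opening: 0.0107
grip_force: 68.6
```

drive_tool(rows=[[[0,0,0.001],0],[[0,0,0],0],[[0,0,0],0]])

```text
t: 23.2
tool_pos: [0.5942, -0.0005, 0.1908]
tool_rot: [0.373, -3.119, -0.0]
contact_force: [0.1, 0.6, -1.1]
opening: 0.0101
grip_force: 68.6
```

drive_tool(rows=[[[0,0,0.001],0],[[0,0,0],0],[[0,0,0],0]])

```text
t: 23.5
tool_pos: [0.5944, -0.0004, 0.1899]
tool_rot: [0.373, -3.119, 0.0]
contact_force: [0.7, 1.0, -1.0]
opening: 0.0107
grip_force: 68.6
```

```bash
python3 rk.py
```

```text
t 23.5 rack xy [-0.0848 -0.0005] z 0.1899 dyaw -0.0006 F [ 0.7  1.  -1. ] tau [-0.    0.07  0.04] op 0.0107
```

drive_tool(rows=[[[0,0,0.001],0],[[0,0,0],0],[[0,0,0],0]])

```text
t: 23.8
tool_pos: [0.5947, -0.0004, 0.1892]
tool_rot: [-0.373, 3.119, -0.0]
contact_force: [-0.5, -0.4, 0.3]
opening: 0.0104
grip_force: 68.8
```

drive_tool(rows=[[[0,0,0.001],0],[[0,0,0],0],[[0,0,0],0]])

```text
t: 24.1
tool_pos: [0.5948, -0.0005, 0.1889]
tool_rot: [-0.373, 3.119, -0.0]
contact_force: [-3.9, 0.4, 5.1]
opening: 0.0104
grip_force: 69.4
```

```bash
python3 rk.py
```

```text
t 24.1 rack xy [-0.0845 -0.0006] z 0.1889 dyaw -0.0005 F [-3.9  0.4  5.1] tau [0.04 0.4  0.02] op 0.0104
```

On the blue rails, with contact at z 0.189 as predicted. Push in.

drive_tool(rows=[[[-0.002,0,0],0],[[-0.002,0,0],0],[[-0.002,0,0],0],[[-0.001,0,0],0],[[0,0,0],0],[[0,0,0],0]])

```text
t: 24.7
tool_pos: [0.6017, 0.0011, 0.1889]
tool_rot: [-0.373, 3.118, -0.001]
contact_force: [-2.4, -0.5, 5.8]
opening: 0.0106
grip_force: 69.5
```

drive_tool(rows=[[[-0.002,0,0],0],[[0,0,0],0],[[0,0,0],0]])

```text
t: 25.0
tool_pos: [0.6026, 0.0013, 0.1888]
tool_rot: [0.373, -3.117, 0.001]
contact_force: [-8.6, -1.4, 8.1]
opening: 0.0104
grip_force: 70.1
```

drive_tool(rows=[[[-0.002,0,0],0],[[0,0,0],0],[[0,0,0],0]])

```text
t: 25.3
tool_pos: [0.6031, 0.0013, 0.1889]
tool_rot: [0.373, -3.111, 0.002]
contact_force: [-16.8, -3.2, 13.9]
opening: 0.0104
grip_force: 70.7
```

```bash
python3 rk.py
```

```text
t 25.3 rack xy [-0.0759 -0.0008] z 0.1889 dyaw -0.0004 F [-16.8  -3.2  13.9] tau [-0.43  2.08  0.05] op 0.0104
```

drive_tool(rows=[[[-0.001,0,0],0],[[0,0,0],0],[[0.002,0,0],0],[[0.001,0,-0.001],0],[[0,0,0],0],[[0,0,0],0]])

```text
t: 25.9
tool_pos: [0.6026, 0.0013, 0.1892]
tool_rot: [0.373, -3.117, 0.001]
contact_force: [-6.1, -2.2, 5.6]
opening: 0.0103
grip_force: 69.4
```

drive_tool(rows=[[[0,0,0],0],[[0,0,0],0],[[0,0,0],0],[[0,0,0],0],[[0,0,0],0]], jaw=0.6)

```text
t: 26.4
tool_pos: [0.6033, 0.0018, 0.1887]
tool_rot: [0.373, -3.119, -0.0]
contact_force: [0.3, -0.3, 0.2]
opening: 0.0343
grip_force: 0.0
```

drive_tool(rows=[[[0,0,-0.01],0],[[0,0,-0.03],0],[[0,0,-0.04],0],[[0.04,0,-0.01],0],[[0.04,0,0],0],[[0.04,0,0],0],[[0.04,0,0],0],[[0,0,0],0],[[0,0,0],0]])

```text
t: 27.3
tool_pos: [0.4476, -0.0362, 0.28]
tool_rot: [-0.372, 3.117, -0.001]
contact_force: [-0.2, 0.6, 0.8]
opening: 0.0341
grip_force: 0.0
```

```bash
python3 rk.py; python3 - <<'E'
from h import *
a=snap('top');b=snap('scene')
f=lambda d,x,y,w,h:cv2.resize(cv2.convertScaleAbs(d['image'][y:y+h,x:x+w],alpha=1.5),(400,500),interpolation=cv2.INTER_CUBIC)
cv2.imwrite('pics/g6.png',np.hstack([f(a,208,132,60,75),f(b,200,192,60,75)]))
E
```

```text
t 27.3 rack xy [-0.2359 -0.0005] z 0.28 dyaw -0.0013 F [-0.2  0.6  0.8] tau [-0.05 -0.02 -0.01] op 0.0341
```

View pics/g6.png

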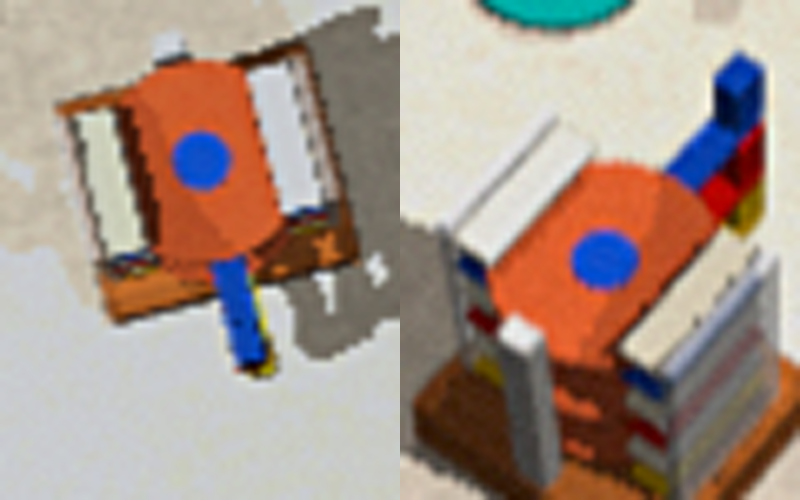

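The three discs are stacked on their own rails with the handles aligned: blue dot at scene crop (605,260), and blocks in a column at x of about 740. Handing in.

```bash
python3 -c "from station import ctrl; print(ctrl.finish_job())"
```

```text
the job is handed in; nothing more can be done
None
```

I slid the red disc and then the blue disc into their slots, each on its own rails and pushed until I felt the back stop; I handed the job in after about 27 s on the robot's clock, well under the 72 s limit, but no verdict came back.

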